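# Shift the bench gearbox into third

### The arm

A 6-joint arm with a two-finger parallel gripper is mounted at the origin on a cart in front of the work surface, level with it; the furniture and walls round the work are solid. World frame = base frame: x ahead of the robot, y to its left, z up, the work surface at z = 0. Lengths are in mm, angles in degrees, forces in N, time in s.
With the tool pointing down it reaches from about 350 to 925 mm from the base axis. Payload 6.4 kg.
Tool frame: the origin (TCP) lies on the centre line of the jaws, within the pads' length; the fingertips stand 17 mm ahead of it and the grasp point (between the pads) lies 2 mm behind it; z points along the fingers, y is the line along which they close (so a half turn about z gives the same grasp; the last joint's range is limited). The gripper opens to 85 mm and grips with 20 to 120 N. Pads are 22 mm wide; open, the fingers measure 114 mm over their backs; the gripper's body (76 mm by 85 mm) begins 54 mm behind the grasp point. The pads swing forward as they close: fully open they stand 13 mm farther back than shut.
Start: joints at [-84.689, 14.043, 89.255, -0, 76.702, -9.975], TCP at [171.374, -627.013, 220.09] pointing down, gripper open.
Joint ranges: [-179.41, 179.41], [-58.25, 129.5], [7.25, 145.43], [-54.29, 234.29], [11.92, 165.04], [-157.13, 157.13]. Speed limits (degrees/s): [147.25, 147.25, 180, 180, 180, 180].

### API

Orientations are given as [roll, pitch, yaw] about the fixed x, y, z axes, in that order (R = Rz(yaw) Ry(pitch) Rx(roll)).
In Python, from cell import robot gives the robot as it stands.
- The arm moves only by the tool move_arm, never from a script. Its argument "commands" is a list of rows, each a list of 3 entries, a list of its own where there are three numbers: the shift along the tool's x, y, z in mm, then the turn, a rotation vector about the tool's x, y, z in degrees, then the finger opening in mm, from 0 to 85.4. A call has 1 to 8 rows; each row is the pose to reach, as a shift and turn from the pose commanded when the call began, along the tool's axes at that moment; what a row does not reach only later rows make up. A row lasts 1/8 s, in which the tool goes at most 62.5 mm and 10.7 degrees, less where a joint would pass 70% of its speed; a pose out of reach is approached as far as the arm can. A call with a gripper value outside its range is refused whole. The fingers move at their own pace and stop on an object; the grip force is fixed at half the most. Time passes only in rows, so rows that repeat a pose let the fingers close. It gives the time, the measured TCP pose, the force, the opening and the grip force at its end, in the units of the state.
- robot.read_state(): the state, without advancing time (a new reading comes with each control period).
- robot.snapshot(name): name is "scene" or "top" or "wrist"; returns (picture, depth): 420x560x3 uint8, red, green, blue; 420x560 float32, mm along the optical axis (not along the pixel's ray), 0 where there is no reading.
- robot.camera_info(name): a dict with "fovy" (degrees; the focal length in pixels is half the picture's height over the tangent of half this angle, whatever the lens; pixels are square), "cx", "cy" (the principal point, pixels), "k1" (the pictures are not rectified: a ray, as slopes to the right and down, at radius r is drawn at 1 + k1 r^2 times it, then the intrinsics apply), "world_from_camera" (4x4, takes a point from camera to world coordinates). Camera axes: x right, y up, looking along -z (the intrinsics and any distortion apply to the point x, -y, -z); pixel columns grow to the right and rows downward; lengths in mm; the calibration is good to about 2 mm. A picture is of the moment at which its call begins: read the wrist's pose just before it. camera_info takes no time and is no camera call; for the wrist camera it gives the pose at the moment of the call.
- robot.sign_off(): hands the job in; it is judged then, once.
The state is a dict: "time_s": time; "joint_positions": joint angles; "dq": joint speeds; "joint_efforts": joint torques, N m; "position": TCP position; "eef_rot": TCP orientation; "force": force on the tool from outside, world axes, zero at the start; "wrist_torque": the same for the moment, N m; "finger_gap": finger opening in mm; "grip_force": force on a finger pad.
Only numpy, scipy, OpenCV 4.12 (cv2) and the standard library are available. Lean on these libraries where they do the work, as an engineer would, in place of code of your own. Each camera call takes 0.05 s, during which the arm holds its last target. There are 200 camera calls.

### The job

Shift the green gearbox into third. Its lever stands somewhere in the left-hand pair of slots of the H-shaped gate; with the fingertips, push it to the neutral lane, across to the right, then forward (away from the robot) until it is fully home in the slot with three red dots. Only push the lever gently, do not grip it, then take the hand away; leave the loose parts beside the gearbox alone.

Things in the scene. Friction and masses are not known exactly. Their poses are not given: they have to be found in the camera images.
- shifter: green bench gearbox bolted to the bench: base plate 150 (x) x 140 (y) x 10 mm, housing 136 x 116 mm, flat steel gate plate on top, its top face 102 mm above the bench. Origin: centre of the underside, on the bench. Its +x is the gate's forward direction (away from the robot, turned 0 to 0.56 rad to the left), +y its left. A shaft stub sticks out of its front (-x) side to x = -88 mm
- gate_center (a point): middle of the H-shaped opening, on the plate's top; axes as the gearbox. Two slots run along x at y = +19 and -19 mm, 15 mm wide, from x = -26 to +26 mm; a neutral lane 15 mm wide along y at x = 0 joins them. Red dots past the slot ends: one = first (left, forward), two = second (left, back), three = third (right, forward), four = fourth (right, back). Rigid edges guide the lever
- third_slot (a point): forward end of the third slot (three red dots), on the top of the gate plate
- lever_pivot (a point): the point about which the lever tilts, inside the gearbox, 40 mm above the bench and 62 mm below the plate's top; axes as the gearbox. The knob's centre lies at (0.145 sin(shift), -0.145 sin(cross) cos(shift), 0.145 cos(cross) cos(shift)) m from it in these axes, where cross and shift are the two joint values
- knob_center (a point): centre of the lever's black knob, 145 mm along the lever from its pivot. The knob is a round cylinder with rounded ends, 34 mm across, 46 mm long (121 to 167 mm from the pivot), with a red disc on top; below it the bare steel stick is 10 mm thick. The point's z axis points up along the lever
- cross (a joint): sideways tilt of the lever, rad: 0 upright in the middle, positive to the right (gearbox -y); about -0.31 in the left slots, +0.31 in the right slots, with play of about 0.04 either way. Starts in the left slots. No spring: it stays where it is left; a push of about 2 N at the knob moves it
- shift (a joint): fore-and-aft tilt of the lever, rad: 0 in the neutral lane (play about 0.04 either way), positive forward (gearbox +x), about +0.31 fully home in a forward slot, -0.31 in a back slot. Starts anywhere from -0.26 to +0.26. No spring: it stays where it is left; a push of about 2 N at the knob moves it
- housing_b: valve housing (loose bystander): grey machined aluminium block 30 x 49 x 37 mm with a pale bush on top; origin at its underside centre
- sleeve_b: loose bystander: cream turned plastic sleeve, 20 mm across, 18 mm tall, upright; origin at its underside centre
- bearing_b: loose bystander: ball bearing 26 x 10 x 8 mm lying flat; origin at its underside centre
- oil_bottle: loose bystander (all four stand right of the gearbox): small white oil bottle with a red spout, 38 mm across, 105 mm tall; origin at its underside centre

How it is judged (in metres and radians):
On the way:
1. the lever is across at the right-hand end of the neutral lane (value of joint cross above 0.22 rad and value of joint shift between -0.13 and 0.13 rad).
At the end, for the whole second after the job is handed in: the lever rests fully forward in the third slot (cross above 0.24, shift above 0.25 rad: within about 3 mm of the slot's end at the gate), still and untouched (value of joint cross above 0.24 rad and value of joint shift above 0.25 rad and velocity of joint cross between -0.05 and 0.05 rad/s and velocity of joint shift between -0.05 and 0.05 rad/s and contact force between the fingers and shifter below 0.1 N).
It fails at once if the lever was gripped or rammed (finger force above 32 N) (contact force between the fingers and shifter above 32 N).
It fails at once if housing_b was moved more than 12 mm or lifted (distance of housing_b from where it was at the start of the episode above 0.012 m).
It fails at once if sleeve_b was moved more than 12 mm or lifted (distance of sleeve_b from where it was at the start of the episode above 0.012 m).
It fails at once if bearing_b was moved more than 12 mm or lifted (distance of bearing_b from where it was at the start of the episode above 0.012 m).
It fails at once if oil_bottle was moved more than 12 mm or lifted (distance of oil_bottle from where it was at the start of the episode above 0.012 m).
It also fails if it takes over 70 s, if anything falls off the work surface, if the arm or the gripper's body presses on something with over 40 N, if the wrist force passes 120 N, or if a joint passes its speed limit or range.

## Working session

There is one attempt and no reset: what is moved stays moved. The work goes in short steps, Python scripts to look and compute and a tool call to move; the robot and the scene stay as the last step left them, time stands still between calls to the robot, and variables do not carry over. Pictures are saved under pics/ and viewed, at most 10 in all, crops included, and the job is handed in when it is done.

Besides the shell and the picture viewer there is one more tool, called after "Call:" as a command line: name --argument value ..., lists and objects as JSON in quotes. move_arm: Moves the arm, as the interface text tells. Its arguments: {"type":"object","properties":{"commands":{"type":"array","items":{"type":"array"}}},"required":["commands"]}

```bash
mkdir -p pics; cat > h.py <<'E'
import numpy as np, cv2
from cell import robot
from scipy.spatial.transform import Rotation as R
def cloud(name):
    i=robot.camera_info(name); p,d=robot.snapshot(name)
    f=210/np.tan(np.radians(i['fovy'])/2)
    K=np.array([[f,0,i['cx']],[0,f,i['cy']],[0,0,1.]])
    v,u=np.mgrid[:420,:560]
    n=cv2.undistortPoints(np.stack([u,v],-1).reshape(-1,1,2).astype(np.float64),K,np.array([i['k1'],0,0,0.])).reshape(420,560,2)
    T=np.array(i['world_from_camera'])
    c=np.stack([n[...,0]*d,-n[...,1]*d,-d],-1)
    w=c@T[:3,:3].T+T[:3,3]; w[d==0]=np.nan
    return p,w
def save(name,p): cv2.imwrite('pics/'+name+'.png',p[...,::-1])
E
python3 - <<'E'
from h import *
a,w=cloud('top'); b,w2=cloud('scene')
np.save('top.npy',w);np.save('scene.npy',w2);cv2.imwrite('top_raw.png',a[...,::-1]);cv2.imwrite('scene_raw.png',b[...,::-1])
save('s1',np.vstack([cv2.resize(a,(400,300)),cv2.resize(b,(400,300))]))
print(robot.read_state())
for p,W in((a,w),(b,w2)):
    q=p.astype(int); g=(q[...,1]>q[...,0]+25)&(q[...,1]>q[...,2]+15)
    print(g.sum(),np.nanmedian(W[g],0))
    z=W[...,2]; m=(z>96)&(z<108)&~g
    ww=W[m]; print(m.sum(),np.nanmedian(ww,0))
E
```

```text
{'time_s': 0.1, 'joint_positions': array([-8.46887579e+01,  1.40805392e+01,  8.93196084e+01,  1.06320654e-03,
        7.67016659e+01, -9.97438020e+00]), 'dq': array([ 0.00287958, -0.0374887 , -0.22330966, -0.06487841, -0.00979474,
        0.09583708]), 'joint_efforts': array([ 3.23835020e-04, -4.30675220e+01, -3.27126467e+01, -1.77423294e-04,
        2.83964910e-03, -3.48424777e-06]), 'position': array([ 171.32951431, -626.46278025,  219.07004719]), 'eef_rot': array([-1.79899905e+02, -1.86535088e-02,  1.52853605e+01]), 'force': array([-0.05675429, -0.23604229,  1.13930445]), 'wrist_torque': array([-0.0376529 , -0.00046554,  0.01189414]), 'grip_force': 0.0, 'finger_gap': 85.5009621811982}
43 [521.01901943 -41.88646111  92.36435067]
4911 [611.40210983 -39.41145237 100.82616425]
1030 [549.36118493 -51.94388655  60.79428452]
5914 [632.26161699 -62.78201994  99.98613139]
```

View pics/s1.png

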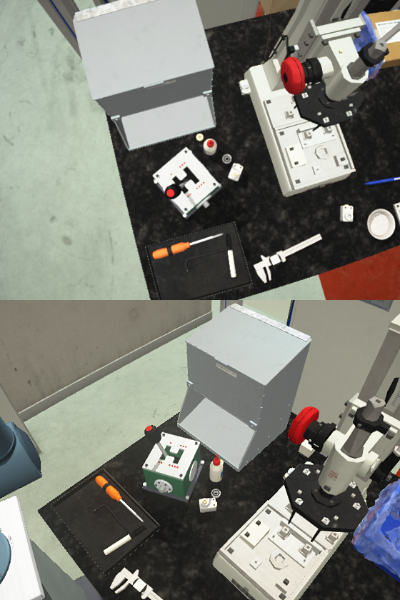

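Top view: the gearbox is at about (187,182), with the knob at its left/near side (172,192). The loose parts are to its right, near (200-240,137-172). A cabinet stands beyond it.

```bash
python3 - <<'E'
from h import *
w=np.load('top.npy'); p=cv2.imread('top_raw.png')
z=w[...,2]
sub=np.zeros_like(z,bool); sub[190:320,200:345]=1
m=((z>94)&(z<109)&sub).astype(np.uint8)
n,l,s,c=cv2.connectedComponentsWithStats(m); k=1+np.argmax(s[1:,4]); print(s[k],c[k])
pts=w[l==k]; print(np.median(pts[:,2]),cv2.minAreaRect(pts[:,:2].astype(np.float32)))
# knob
mk=(z>125)&sub; print(mk.sum(),np.nanmean(w[mk],0),np.nanmax(z[mk]))
hsv=cv2.cvtColor(p,cv2.COLOR_BGR2HSV)
r=((hsv[...,0]<8)|(hsv[...,0]>172))&(hsv[...,1]>150)&(hsv[...,2]>90)&sub
n,l,s,c=cv2.connectedComponentsWithStats(r.astype(np.uint8))
for i in range(1,n): print(s[i,4],c[i].round(1),np.nanmedian(w[l==i],0).round(1))
# cabinet & others above z>15 within region
for zz in (150,200,300):
    q=w[(z>zz)&(z<zz+60)]; q=q[(q[:,0]<1100)&(q[:,0]>300)&(abs(q[:,1])<500)]
    print(zz,len(q), q.min(0) if len(q) else '', q.max(0) if len(q) else '')
crop=p[180:320,190:350]
cv2.imwrite('pics/s2.png',cv2.resize(crop,None,fx=4,fy=4,interpolation=cv2.INTER_CUBIC))
i=robot.camera_info('wrist');print(np.array(i['world_from_camera']).round(2).tolist(),i['fovy'])
E
```

```text
[ 214  207   93   93 3533] [261.88536654 251.20860459]
100.86966919054646 ((585.8190307617188, -15.099853515625), (135.15335083007812, 115.71662902832031), 40.5020751953125)
388 [550.03878425  10.32089668 192.96892843] 203.76861906232068
73 [294.2 200.7] [685.2 -80.1  83.8]
106 [238.  269.8] [545.6  16.  198.4]
1 [263. 274.] [544.7 -20.2 100.7]
150 2804 [ 532.76276748 -400.28047248  150.06810399] [932.34510504 266.05335854 209.97756914]
200 6574 [ 543.5908288  -445.13251513  200.00219436] [932.34510504 265.68017637 259.99008253]
300 24280 [ 726.72268425 -395.32350583  300.0004913 ] [963.87311014 265.7700043  359.99798668]
[[0.26, 0.93, 0.26, 237.34], [-0.96, 0.26, 0.07, -608.21], [-0.0, -0.27, 0.96, 372.98], [0.0, 0.0, 0.0, 1.0]] 60.41305686568231
```

View pics/s2.png

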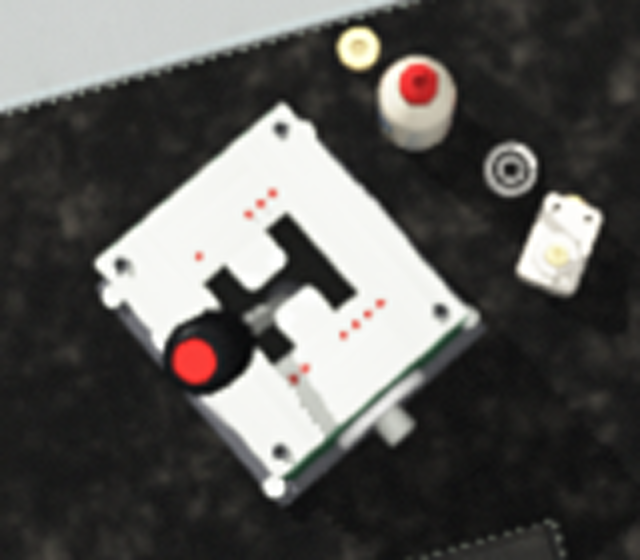

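The knob is back-left, in or near second (dots at crop px one (198,256), three (261,204), two (299,374), four (362,319)). I'll get the gate frame from the dots and the opening.

```bash
cat >> h.py <<'E'
def plane(name,px,z):
    i=robot.camera_info(name); f=210/np.tan(np.radians(i['fovy'])/2)
    K=np.array([[f,0,i['cx']],[0,f,i['cy']],[0,0,1.]])
    n=cv2.undistortPoints(np.array(px,float).reshape(-1,1,2),K,np.array([i['k1'],0,0,0.])).reshape(-1,2)
    T=np.array(i['world_from_camera']); r=np.c_[n[:,0],-n[:,1],-np.ones(len(n))]@T[:3,:3].T
    return T[:3,3]+r*((z-T[2,3])/r[:,2])[:,None]
E
python3 - <<'E'
from h import *
cr=lambda L:[(190+(x+.5)/4-.5,180+(y+.5)/4-.5) for x,y in L]
d=plane('top',cr([(198,256),(261,204),(299,374),(362,319),(313,260)]),102)
print(d.round(1)); 
x=(d[0]+d[1]-d[2]-d[3])[:2]; y=(d[0]+d[2]-d[1]-d[3])[:2]
print(np.linalg.norm(x)/2,np.linalg.norm(y)/2,np.degrees(np.arctan2(x[1],x[0])),np.degrees(np.arctan2(-y[0],y[1])),d[:4].mean(0))
# corner screws of plate
s=plane('top',cr([(282,128),(122,266),(441,312),(281,453)]),102); print(s.round(1),s.mean(0))
xx=(s[0]+s[1]-s[2]-s[3])[:2];print(np.degrees(np.arctan2(xx[1],xx[0])))
k=plane('top',cr([(194,361)]),205); print('knobtop',k)
E
```

```text
[[601.5  24.  102. ]
 [625.7  -5.5 102. ]
 [546.2 -22.8 102. ]
 [571.2 -52.2 102. ]
 [599.  -29.7 102. ]]
72.12991391273933 38.33574090966118 40.4194406663004 39.93388992807609 [586.15979554 -14.1252145  102.        ]
[[661.9 -15.4 102. ]
 [597.2  59.6 102. ]
 [574.  -88.8 102. ]
 [510.2 -14.4 102. ]] [585.80629624 -14.75902183 102.        ]
40.09418914226888
knobtop [[545.23888248  15.23270319 205.        ]]
```

Call:
move_arm --commands '[[[0,0,-80],[0,0,-5],0],[[307,-255,-80],[0,0,-25],0],[[307,-255,-80],[0,0,-25],0],[[307,-255,-80],[0,0,-25],0],[[307,-255,-80],[0,0,-25],0],[[307,-255,-80],[0,0,-25],0],[[307,-255,-80],[0,0,-25],0],[[307,-255,-80],[0,0,-25],0]]'

```text
time_s: 1.1
position: [401.5, -297.3, 300.0]
eef_rot: [-180.0, -0.0, 40.5]
force: [-0.3, 0.0, -0.6]
finger_gap: -0.1
grip_force: 0.0
```

Call:
move_arm --commands '[[[265,-140,30],[0,0,0],0],[[265,-140,30],[0,0,0],0],[[265,-140,30],[0,0,0],0],[[265,-140,30],[0,0,0],0],[[265,-140,30],[0,0,0],0],[[265,-140,30],[0,0,0],0],[[265,-140,30],[0,0,0],0]]'

```text
time_s: 1.98
position: [511.7, -22.1, 269.8]
eef_rot: [-180.0, 0.0, 40.3]
force: [0.3, 0.4, 0.1]
finger_gap: 0.2
grip_force: 0.0
```

```bash
cat >> h.py <<'E'
C=np.array([586,-14.5]); YAW=np.radians(40.2)
G=np.array([[np.cos(YAW),np.sin(YAW)],[-np.sin(YAW),np.cos(YAW)]])
def gate(xy): return G@(np.array(xy)[:2]-C)
def report():
    s=robot.read_state(); print('t',s['time_s'],'tcp',s['position'].round(1),'gate',gate(s['position']).round(1),'yaw',s['eef_rot'].round(1),'F',s['force'].round(1),'gap',round(s['finger_gap'],1))
E
python3 - <<'E'
from h import *
report(); p,w=cloud('wrist'); save('w1',p); np.save('w.npy',w)
z=w[...,2]
m=(z>150)&(z<212); pts=w[m]; pts=pts[np.hypot(*(pts[:,:2]-C).T)<90]; print(len(pts)); g=np.array([gate(q) for q in pts]); print(g.min(0),g.max(0),np.median(g,0),pts[:,2].max())
hsv=cv2.cvtColor(p,cv2.COLOR_RGB2HSV)
r=((hsv[...,0]<8)|(hsv[...,0]>172))&(hsv[...,1]>150)&(hsv[...,2]>90)
n,l,s,c=cv2.connectedComponentsWithStats(r.astype(np.uint8))
for i in range(1,n):
    if s[i,4]>8:
        q=np.nanmedian(w[l==i],0); print(s[i,4],c[i].round(0),q.round(1),gate(q).round(1))
E
```

```text
t 1.975 tcp [511.7 -22.1 269.8] gate [-61.7  42.2] yaw [-180.     0.    40.3] F [0.3 0.4 0.1] gap 0.2
2605
[-27.28345968  22.88587984] [ 7.59766605 62.17271945] [-8.6718801  43.52708623] 203.65275648321887
485 [456.  74.] [685.2 -78.4  84.2] [  34.5 -112.9]
691 [270. 136.] [545.5  15.5 199.9] [-11.5  49.1]
```

View pics/w1.png

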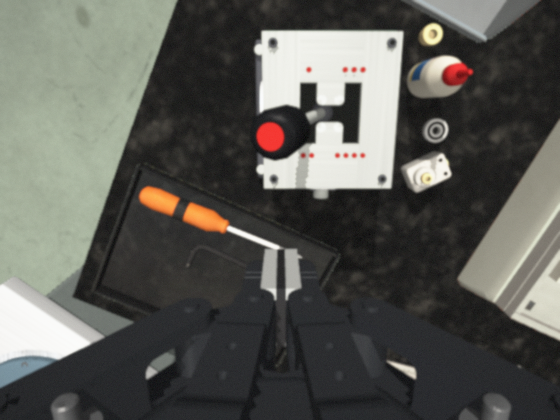

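The wrist view agrees: red knob top at (270,136), gate coordinates about (-11,49), so shift is about -0.07. I'll descend behind the knob, then nudge it forward.

Call:
move_arm --commands '[[[0,0,45],[0,0,0],0],[[0,0,88],[0,0,0],0],[[10,0,88],[0,0,0],0],[[18,0,88],[0,0,0],0],[[23,0,88],[0,0,0],0],[[27,0,88],[0,0,0],0],[[30,0,88],[0,0,0],0],[[30,0,88],[0,0,0],0]]'

```text
time_s: 3.02
position: [535.6, -2.6, 183.5]
eef_rot: [179.9, -0.1, 40.3]
force: [-1.7, -1.3, 5.4]
finger_gap: 0.1
grip_force: 2.0
```

```bash
cat >> h.py <<'E'
def knob(name=None):
    report(); p,w=cloud('wrist')
    if name: save(name,p)
    hsv=cv2.cvtColor(p,cv2.COLOR_RGB2HSV)
    r=((hsv[...,0]<8)|(hsv[...,0]>172))&(hsv[...,1]>150)&(hsv[...,2]>90)&(w[...,2]>160)&(w[...,2]<215)
    n,l,s,c=cv2.connectedComponentsWithStats(r.astype(np.uint8))
    for i in range(1,n):
        if s[i,4]>30:
            q=np.nanmedian(w[l==i],0); g=gate(q)
            print(s[i,4],c[i].round(0),'z',q[2].round(1),'gate',g.round(1),'shift',(g[0]/167).round(3),'cross',(-g[1]/167).round(3))
E
python3 -c "
from h import *
knob()"
```

```text
t 3.025 tcp [535.6  -2.6 183.5] gate [-30.9  41.6] yaw [ 1.799e+02 -1.000e-01  4.030e+01] F [-1.7 -1.3  5.4] gap 0.1
1413 [262. 223.] z 200.2 gate [-7.7 49.2] shift -0.046 cross -0.295
```

Call:
move_arm --commands '[[[3,0,0],[0,0,0],0],[[6,0,0],[0,0,0],0],[[7,0,0],[0,0,0],0],[[7,0,0],[0,0,0],0]]'

```text
time_s: 3.58
position: [540.5, 1.9, 182.8]
eef_rot: [180.0, -0.0, 40.3]
force: [-1.3, 0.1, 4.7]
finger_gap: -0.0
grip_force: 2.1
```

```bash
python3 -c "
from h import *
knob()"
```

```text
t 3.575 tcp [540.5   1.9 182.8] gate [-24.2  41.9] yaw [180.   -0.   40.3] F [-1.3  0.1  4.7] gap -0.0
1451 [262. 221.] z 200.4 gate [ 0.1 49.4] shift 0.0 cross -0.296
```

Call:
move_arm --commands '[[[-20,0,0],[0,0,0],0],[[-20,-50,0],[0,0,0],0],[[24,-50,0],[0,0,0],0],[[24,-50,0],[0,0,0],0],[[24,-35,0],[0,0,0],0],[[24,-28,0],[0,0,0],0],[[24,-20,0],[0,0,0],0],[[24,-20,0],[0,0,0],0]]'

```text
time_s: 4.62
position: [545.9, 31.9, 182.4]
eef_rot: [180.0, -0.0, 40.2]
force: [-0.9, -0.1, 1.5]
finger_gap: -0.4
grip_force: 0.8
```

```bash
python3 -c "
from h import *
knob('w2')"
```

```text
t 4.625 tcp [545.9  31.9 182.4] gate [-0.7 61.4] yaw [180.   -0.   40.2] F [-0.9 -0.1  1.5] gap -0.4
1068 [331. 276.] z 202.6 gate [ 0.8 40.8] shift 0.005 cross -0.244
```

View pics/w2.png

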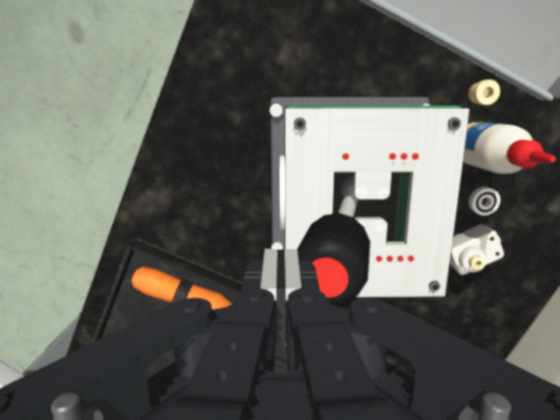

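The fingers are left of the knob, the lever has started across in the lane (red disc at (330,276)), and nothing is in the way.

Call:
move_arm --commands '[[[0,8,0],[0,0,0],0],[[0,16,0],[0,0,0],0],[[0,24,0],[0,0,0],0],[[0,32,0],[0,0,0],0],[[0,40,0],[0,0,0],0],[[0,48,0],[0,0,0],0],[[0,54,0],[0,0,0],0],[[0,54,0],[0,0,0],0]]'

```text
time_s: 5.68
position: [584.4, -10.1, 187.4]
eef_rot: [179.5, -0.3, 40.3]
force: [-0.2, -0.1, 17.0]
finger_gap: 0.2
grip_force: 9.2
```

```bash
python3 -c "
from h import *
knob()"
```

```text
t 5.675 tcp [584.4 -10.1 187.4] gate [1.6 4.3] yaw [179.5  -0.3  40.3] F [-0.2 -0.1 17. ] gap 0.2
1292 [337. 278.] z 206.7 gate [  1.5 -18.6] shift 0.009 cross 0.112
```

Vertical force of 17 N: the flared finger linkage is bearing on the knob's top. I'll raise the tool 15 mm and carry on.

Call:
move_arm --commands '[[[0,0,-8],[0,0,0],0],[[0,0,-15],[0,0,0],0],[[0,0,-15],[0,0,0],0],[[0,6,-15],[0,0,0],0],[[0,12,-15],[0,0,0],0],[[0,12,-15],[0,0,0],0]]'

```text
time_s: 6.48
position: [588.3, -18.1, 196.7]
eef_rot: [-180.0, 0.0, 40.3]
force: [-0.9, 0.8, -0.1]
finger_gap: 0.3
grip_force: 0.0
```

```bash
python3 -c "
from h import *
knob()"
```

```text
t 6.475 tcp [588.3 -18.1 196.7] gate [-0.5 -4.2] yaw [-180.     0.    40.3] F [-0.9  0.8 -0.1] gap 0.3
758 [319. 261.] z 206.3 gate [  2.9 -20.7] shift 0.018 cross 0.124
```

Call:
move_arm --commands '[[[0,5,0],[0,0,0],0],[[0,10,0],[0,0,0],0],[[0,15,0],[0,0,0],0],[[0,20,0],[0,0,0],0],[[0,23,0],[0,0,0],0],[[0,23,0],[0,0,0],0]]'

```text
time_s: 7.28
position: [603.2, -35.3, 197.1]
eef_rot: [-180.0, -0.0, 40.3]
force: [-0.2, 0.7, -0.0]
finger_gap: -0.2
grip_force: 0.0
```

```bash
python3 -c "
from h import *
knob()"
```

```text
t 7.275 tcp [603.2 -35.3 197.1] gate [ -0.3 -27. ] yaw [-180.    -0.    40.3] F [-0.2  0.7 -0. ] gap -0.2
330 [253. 256.] z 207.0 gate [  6.1 -15. ] shift 0.036 cross 0.09
```

```bash
python3 -c "
from h import *
knob('w3')"
```

```text
t 7.325 tcp [603.  -35.2 197. ] gate [ -0.3 -26.8] yaw [-180.     0.    40.3] F [ 0.2 -0.5  0.4] gap 0.4
321 [253. 256.] z 206.9 gate [  6. -15.] shift 0.036 cross 0.09
```

View pics/w3.png

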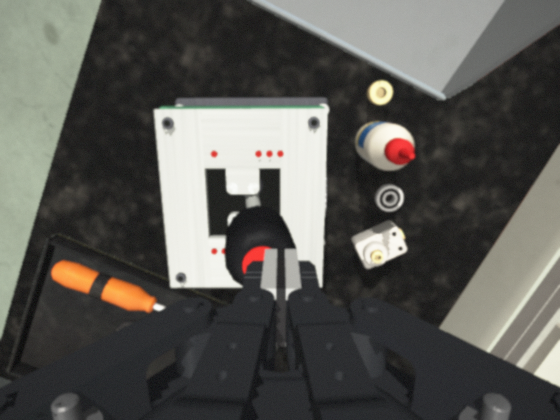

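```bash
python3 -c "
from h import *
p,w=cloud('wrist')
for v in range(215,330,8):
  print(v,[ (tuple(gate(w[v,u]).round(0)),w[v,u,2].round(0)) for u in (245,262,272,282,292,305)])
"
```

```text
215 [((np.float64(17.0), np.float64(-9.0)), np.float64(184.0)), ((np.float64(18.0), np.float64(-18.0)), np.float64(186.0)), ((np.float64(16.0), np.float64(-22.0)), np.float64(182.0)), ((np.float64(-8.0), np.float64(-27.0)), np.float64(103.0)), ((np.float64(-9.0), np.float64(-35.0)), np.float64(101.0)), ((np.float64(-8.0), np.float64(-44.0)), np.float64(102.0))]
223 [((np.float64(16.0), np.float64(-10.0)), np.float64(194.0)), ((np.float64(17.0), np.float64(-18.0)), np.float64(197.0)), ((np.float64(17.0), np.float64(-23.0)), np.float64(195.0)), ((np.float64(13.0), np.float64(-27.0)), np.float64(186.0)), ((np.float64(-14.0), np.float64(-35.0)), np.float64(102.0)), ((np.float64(-14.0), np.float64(-44.0)), np.float64(102.0))]
231 [((np.float64(15.0), np.float64(-11.0)), np.float64(202.0)), ((np.float64(15.0), np.float64(-18.0)), np.float64(203.0)), ((np.float64(15.0), np.float64(-23.0)), np.float64(203.0)), ((np.float64(14.0), np.float64(-27.0)), np.float64(198.0)), ((np.float64(-20.0), np.float64(-35.0)), np.float64(102.0)), ((np.float64(-21.0), np.float64(-44.0)), np.float64(102.0))]
23
[... 3653 characters left out ...]
.float64(-17.0)), np.float64(265.0)), ((np.float64(12.0), np.float64(-21.0)), np.float64(265.0)), ((np.float64(9.0), np.float64(-24.0)), np.float64(260.0)), ((np.float64(-1.0), np.float64(-27.0)), np.float64(245.0)), ((np.float64(12.0), np.float64(-30.0)), np.float64(264.0)), ((np.float64(12.0), np.float64(-33.0)), np.float64(264.0))]
327 [((np.float64(17.0), np.float64(-18.0)), np.float64(276.0)), ((np.float64(18.0), np.float64(-22.0)), np.float64(276.0)), ((np.float64(4.0), np.float64(-24.0)), np.float64(256.0)), ((np.float64(-3.0), np.float64(-27.0)), np.float64(246.0)), ((np.float64(10.0), np.float64(-30.0)), np.float64(266.0)), ((np.float64(17.0), np.float64(-32.0)), np.float64(276.0))]
```

The fingertips actually sit about 15 mm above the reported TCP (the depth shows the tip at z≈213 with TCP at 197), so they rode over the knob. The knob is at cross ≈ 0.1 and shift ≈ 0. I'll lift, go back to its left, descend deeper and push again.

Call:
move_arm --commands '[[[0,0,-20],[0,0,0],0],[[0,-62,-20],[0,0,0],0],[[0,-64,-20],[0,0,0],0],[[0,-64,0],[0,0,0],0],[[0,-64,42],[0,0,0],0],[[0,-64,42],[0,0,0],0]]'

```text
time_s: 8.18
position: [559.3, 13.4, 150.9]
eef_rot: [-179.6, 0.3, 40.2]
force: [-0.2, 0.2, 0.3]
finger_gap: -0.0
grip_force: 0.0
```

```bash
python3 -c "
from h import *
knob('w4')
p,w=cloud('wrist')
for v in range(239,280,8):
  print(v,[ (gate(w[v,u]).round(0).tolist(),int(w[v,u,2])) for u in (272,282,292)])
"
```

```text
t 8.175 tcp [559.3  13.4 150.9] gate [-2.4 38.6] yaw [-179.6    0.3   40.2] F [-0.2  0.2  0.3] gap -0.0
1872 [466. 319.] z 206.5 gate [  2.6 -19.2] shift 0.015 cross 0.115
239 [([-11.0, 43.0], 102), ([-11.0, 37.0], 102), ([-11.0, 31.0], 102)]
247 [([-16.0, 43.0], 102), ([-16.0, 37.0], 102), ([-16.0, 31.0], 102)]
255 [([10.0, 41.0], 174), ([11.0, 37.0], 176), ([10.0, 33.0], 174)]
263 [([10.0, 41.0], 182), ([11.0, 37.0], 183), ([11.0, 33.0], 183)]
271 [([10.0, 41.0], 189), ([10.0, 37.0], 189), ([10.0, 33.0], 189)]
279 [([10.0, 40.0], 195), ([10.0, 37.0], 195), ([11.0, 34.0], 196)]
```

View pics/w4.png

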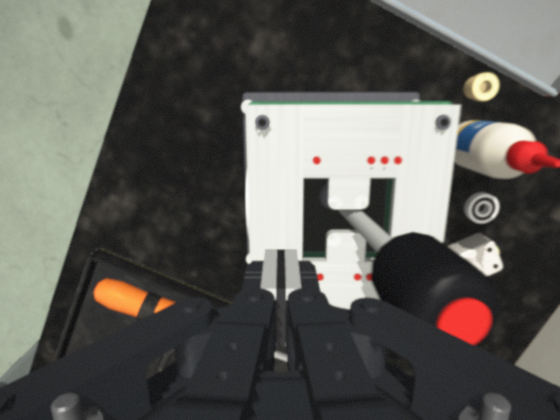

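Clear view: the fingers are left of the knob with the tips at z≈171, and the red disc is at (466,319), cross 0.115. Now pushing right.

Call:
move_arm --commands '[[[0,15,0],[0,0,0],0],[[0,24,0],[0,0,0],0],[[0,30,0],[0,0,0],0],[[0,36,0],[0,0,0],0],[[0,41,0],[0,0,0],0],[[0,46,0],[0,0,0],0],[[0,46,0],[0,0,0],0]]'

```text
time_s: 9.15
position: [591.4, -21.6, 154.8]
eef_rot: [-180.0, 0.0, 40.3]
force: [-0.2, 1.4, 0.8]
finger_gap: -0.5
grip_force: 0.2
```

```bash
python3 -c "
from h import *
knob()"
```

```text
t 9.15 tcp [591.4 -21.6 154.8] gate [-0.5 -8.9] yaw [-180.     0.    40.3] F [-0.2  1.4  0.8] gap -0.5
677 [396. 298.] z 200.5 gate [  6.  -47.4] shift 0.036 cross 0.284
```

Call:
move_arm --commands '[[[0,3,0],[0,0,0],0],[[0,3,0],[0,0,0],0],[[0,-15,0],[0,0,0],0],[[-55,-15,0],[0,0,0],0],[[-55,-15,0],[0,0,0],0],[[-55,34,0],[0,0,0],0],[[-55,34,0],[0,0,0],0],[[-40,34,0],[0,0,0],0]]'

```text
time_s: 10.2
position: [582.9, -72.4, 155.1]
eef_rot: [-180.0, -0.0, 40.2]
force: [-0.4, 0.7, -0.8]
finger_gap: -0.0
grip_force: 0.0
```

```bash
python3 -c "
from h import *
knob('w5')"
```

```text
t 10.2 tcp [582.9 -72.4 155.1] gate [-39.7 -42.3] yaw [-180.    -0.    40.2] F [-0.4  0.7 -0.8] gap -0.0
2795 [301. 192.] z 200.3 gate [  3.1 -48.2] shift 0.018 cross 0.289
```

View pics/w5.png

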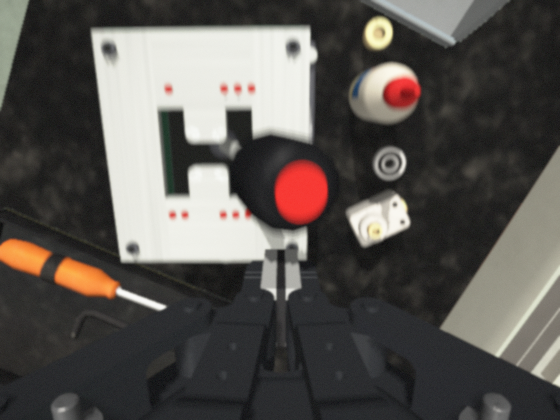

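The lever is at the right-hand lane end (cross 0.29) and the fingers are behind the knob. I'll check cabinet clearance for the forward push, then start it.

```bash
python3 -c "
from h import *
for f in('top.npy','scene.npy'):
  w=np.load(f).reshape(-1,3)
  for a in (20,100,180,260,340):
    q=w[(w[:,2]>a)&(w[:,2]<a+80)&(w[:,0]>660)&(w[:,0]<1000)&(w[:,1]>-60)&(w[:,1]<140)]
    if len(q): print(f,a,len(q),q[np.argmin(q[:,0])].round(0), np.percentile(q[:,0],2))
print(np.array(robot.camera_info('wrist')['world_from_camera'])[:3,3])
"
```

```text
top.npy 20 2265 [660.  -7.  98.] 747.7529755041348
top.npy 100 1045 [660. -12. 106.] 665.0016081968982
top.npy 180 2230 [751. 139. 257.] 753.6549847416235
top.npy 260 15632 [748. 139. 295.] 760.7728020654239
top.npy 340 20 [943. 135. 341.] 943.8049220980786
scene.npy 20 3091 [660.  -6.  99.] 671.3172607478164
scene.npy 100 1924 [660. -21. 102.] 751.5480644225813
scene.npy 180 3402 [749. 138. 233.] 752.2492825727663
scene.npy 260 9993 [744. 139. 297.] 757.5490574999092
scene.npy 340 1 [973.  30. 340.] 973.0181109237385
[636.14063056 -26.42069668 309.24164427]
```

Call:
move_arm --commands '[[[0,0,6],[0,0,0],0],[[10,0,6],[0,0,0],0],[[16,0,6],[0,0,0],0],[[22,0,6],[0,0,0],0],[[28,0,6],[0,0,0],0],[[33,0,6],[0,0,0],0],[[38,0,6],[0,0,0],0],[[38,0,6],[0,0,0],0]]'

```text
time_s: 11.25
position: [612.1, -48.4, 149.0]
eef_rot: [-180.0, -0.0, 40.3]
force: [-0.4, 0.0, -0.0]
finger_gap: 0.0
grip_force: 0.3
```

```bash
python3 -c "
from h import *
knob()"
```

```text
t 11.25 tcp [612.1 -48.4 149. ] gate [ -2.  -42.7] yaw [-180.    -0.    40.3] F [-0.4  0.  -0. ] gap 0.0
2472 [297. 218.] z 197.3 gate [ 33.3 -47.3] shift 0.199 cross 0.283
```

Call:
move_arm --commands '[[[4,0,0],[0,0,0],0],[[8,0,0],[0,0,0],0],[[11,0,0],[0,0,0],0],[[13,0,0],[0,0,0],0],[[13,0,0],[0,0,0],0]]'

```text
time_s: 11.92
position: [622.0, -40.1, 149.1]
eef_rot: [180.0, -0.0, 40.3]
force: [-1.0, -1.6, -0.0]
finger_gap: 0.1
grip_force: 0.4
```

```bash
python3 -c "
from h import *
knob()"
```

```text
t 11.925 tcp [622.  -40.1 149.1] gate [ 10.9 -42.8] yaw [180.   -0.   40.3] F [-1.  -1.6 -0. ] gap 0.1
2358 [292. 207.] z 193.6 gate [ 48.6 -46.1] shift 0.291 cross 0.276
```

Call:
move_arm --commands '[[[1,0,0],[0,0,0],0],[[2,0,0],[0,0,0],0],[[3,0,0],[0,0,0],0],[[3,0,0],[0,0,0],0]]'

```text
time_s: 12.48
position: [624.0, -38.3, 149.0]
eef_rot: [-180.0, 0.0, 40.3]
force: [-1.2, -0.6, 0.1]
finger_gap: 0.0
grip_force: 0.7
```

Call:
move_arm --commands '[[[1,0,0],[0,0,0],0],[[1,0,0],[0,0,0],0]]'

```text
time_s: 12.72
position: [624.6, -37.8, 148.9]
eef_rot: [-180.0, 0.0, 40.3]
force: [-3.1, -1.6, -0.2]
finger_gap: -0.1
grip_force: 1.5
```

```bash
python3 -c "
from h import *
knob()"
```

```text
t 12.725 tcp [624.6 -37.8 148.9] gate [ 14.4 -42.7] yaw [-180.     0.    40.3] F [-3.1 -1.6 -0.2] gap -0.1
2334 [291. 206.] z 192.5 gate [ 52.3 -45.8] shift 0.313 cross 0.274
```

Shift is about 0.32 and cross about 0.29, so the lever is home. I'll back straight off, then lift.

Call:
move_arm --commands '[[[-10,0,0],[0,0,0],0],[[-50,0,0],[0,0,0],0],[[-60,0,0],[0,0,0],0],[[-60,0,-60],[0,0,0],0],[[-60,0,-80],[0,0,0],0],[[-60,0,-80],[0,0,0],0]]'

```text
time_s: 13.52
position: [580.5, -76.6, 231.4]
eef_rot: [179.8, -0.2, 40.3]
force: [0.6, -0.0, 0.8]
finger_gap: 0.0
grip_force: 0.0
```

```bash
python3 -c "
from h import *
knob('w6')"
```

```text
t 13.525 tcp [580.5 -76.6 231.4] gate [-44.3 -43.9] yaw [179.8  -0.2  40.3] F [ 0.6 -0.   0.8] gap 0.0
993 [284.  48.] z 192.8 gate [ 51.9 -45.5] shift 0.311 cross 0.273
```

View pics/w6.png

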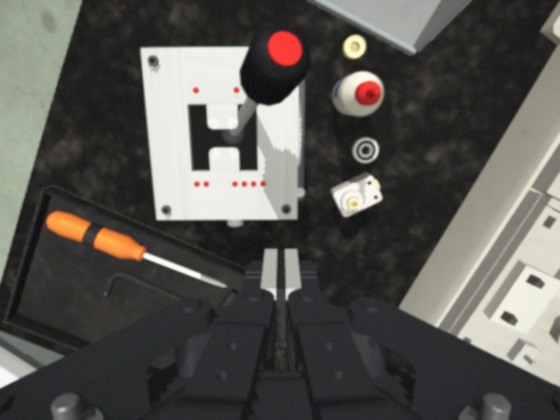

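The lever leans forward and right (red disc at (284,48)), the hand is clear and the loose parts haven't moved.

```bash
python3 -c "
from cell import robot
print(robot.sign_off())"
```

```text
the job is handed in; nothing more can be done
None
```

The lever is in third and rests fully forward (shift about 0.32 rad, cross about 0.29 rad, measured from the wrist camera), the hand is clear, the loose parts look untouched, and the job is handed in. On the way across, the fingertips pressed on the knob's top with about 17 N (limit 32 N).

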